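# Push the hammer case shut and press its latches down

### The job

Close the open grey tool case by pushing only: push the raised lid over from behind until it is fully shut, without taking its edge between the fingers and without slamming it, and then push both red latch tabs down until they lie flat against the front of the case. Do not lift the case or shove it about the bench, and leave the spray can, the steel dolly and the hammer where they are.

Things in the scene. Friction and masses are not known exactly. Their poses are not given: they have to be found in the camera images.
- case: loose grey plastic tool case, 4.5 kg, flat on the bench. Base 300 wide (its x) x 200 deep (its y) x 45 high; origin at the centre of its underside. The front, with latches and a black bar handle (x -44 to 44, sticks out 28 mm at height 19 to 31), is its -y side; the lid's hinge runs along x at y = +100, z = 45 mm. Shut, it is 70 mm high
- lid (a joint): lid angle, rad: 0 fully shut, pi/2 upright, 1.7 to 1.9 open, leaning back past the hinge (start). The lid is a 300 x 200 x 25 mm shell, 0.4 kg. Its hinge is stiff: the lid stays at any angle where it is left and must be pushed all the way (2 to 8 N at its edge)
- lid_edge (a point): middle of the lid's free (front) edge, on its outer face: 200 mm from the hinge line along the lid and 25 mm out from the hinge plane; 70 mm above the bench and over the case's front when shut. Axes are the lid's: z is the outward normal of its outer face (up when shut), y points from the free edge to the hinge
- latch_a (a joint): red latch tab at case x = -75 mm, angle in rad: 0 = straight out from the lid's edge in the lid's plane (level when the lid is shut), pi/2 = folded down flat against the case front. Plate 28 long x 40 wide x 6 thick, hinged on the lid's edge; lid shut, its hinge is at case y = -103, z = 51 mm. Takes about 1 N at the tip, stays where left, starts at 0 to 0.4
- latch_b (a joint): the same for the red latch tab at case x = +75 mm
- latch_a_tip (a point): middle of the free end of latch tab a, 28 mm from its hinge
- latch_b_tip (a point): middle of the free end of latch tab b, 28 mm from its hinge
- spray_can: bystander: upright spray can with a yellow label, 52 diameter x 150 high, in front of the case; origin at the centre of its underside
- dolly: bystander: bare steel dolly block 75 x 50 x 48 high, in front of the case; origin at the centre of its underside
- hammer: bystander: hammer with a yellow handle, 260 long, lying on the bench behind the case; origin under its middle, its x runs along the handle

How it is judged:
On the way, in this order (a step that is already met when the one before it is completed fails the run):
1. the lid is pushed fully shut (value of joint lid below 0.04 rad), for 0.2 s.
2. both latch tabs are pushed down flat against the front, the lid still shut (value of joint lid below 0.04 rad and value of joint each of latch_a, latch_b above 1.4 rad), for 0.2 s.
At the end, for the whole second after the job is handed in: The lid is shut (within 0.04 rad), both latch tabs are folded down to within 0.17 rad of flat against the front, the case stands flat and still on the bench within 60 mm of where it began, and the can, dolly and hammer are within 25 mm of where they began, the can upright (all of step 2 and angle between case's own z axis and vertical below 0.05 rad and height (world z) of case below 0.008 m and linear speed of case below 0.02 m/s and distance of case from where it was at the start of the episode below 0.06 m and distance of each of spray_can, dolly, hammer from where it was at the start of the episode below 0.025 m and angle between spray_can's own z axis and vertical below 0.1 rad); the robot touches nothing.
It fails at once if the case is lifted or tipped (height (world z) of case above 0.012 m or angle between case's own z axis and vertical above 0.1 rad).
It fails at once if the case is shoved more than 60 mm (distance of case from where it was at the start of the episode above 0.06 m).
It fails at once if the lid is slammed (closes faster than 4 rad/s) (velocity of joint lid below -4 rad/s).
It fails at once if the lid's edge is taken between the fingers (z of the grasp point in the frame of lid_edge between -0.022 and -0.003 m and y of the grasp point in the frame of lid_edge between 0.003 and 0.2 m and x of the grasp point in the frame of lid_edge between -0.147 and 0.147 m and contact force between the fingers and case above 2 N).
It fails at once if the spray can, dolly or hammer is moved, lifted or knocked over (distance of any of spray_can, dolly, hammer from where it was at the start of the episode above 0.025 m or angle between spray_can's own z axis and vertical above 0.3 rad).
It also fails if it takes over 51 s, if anything falls off the work surface, if the arm or the gripper's body presses on something with over 40 N, if the wrist force passes 120 N, or if a joint passes its speed limit or range.

### The arm

A 6-joint arm with a two-finger parallel gripper is mounted at the origin on the work surface. World frame = base frame: x ahead of the robot, y to its left, z up, the work surface at z = 0. Lengths are in m, angles in rad, forces in N, time in s.
With the tool pointing down it reaches from about 0.25 to 0.725 m from the base axis. Payload 4 kg.
Tool frame: the origin (TCP) lies midway between the tips of the shut fingers; the grasp point (between the pads) lies 19 mm behind it; z points along the fingers, y is the line along which they close (so a half turn about z gives the same grasp; the last joint's range is limited). The gripper opens to 85 mm and grips with 20 to 120 N. Pads are 22 mm wide; open, the fingers measure 114 mm over their backs; the gripper's body (76 mm by 85 mm) begins 54 mm behind the grasp point. The pads swing forward as they close: fully open they stand 13 mm farther back than shut.
Start: joints at [-1.342, 0.241, 0.005, 1.335, 0, 1.571], TCP at [0.113, -0.487, 0.231] pointing down, gripper open.
Joint ranges: [-2.72, 2.72], [-1.05, 1.87], [-1.09, 1.28], [-1.99, 2.15], [-1.42, 1.44], [-3.14, 3.14]. Speed limits (rad/s): [2.79, 2.79, 3.14, 3.14, 3.14, 3.14].

### API

Orientations are given as a unit quaternion [x, y, z, w].
In Python, from cell import arm, imaging gives the robot as it stands.
- The arm moves only by the shell command python3 -m jog 'ROWS' [OPENING] [FORCE]. ROWS is text: rows parted by semicolons, each of 4 numbers parted by spaces: the shift along the tool's x, y, z in units of 40 mm (1.0 is 40 mm), then the turn about the tool's z in units of 8 degrees (1.0 is 8 degrees). A call has exactly 10 rows; each row is the pose to reach, as a shift and turn from the pose commanded when the call began, along the tool's axes at that moment; what a row does not reach only later rows make up. A row lasts 1/10 s, in which the tool goes at most 50 mm and 8.59 degrees, less where a joint would pass 70% of its speed; a pose out of reach is approached as far as the arm can. A call with a gripper value outside its range is refused whole. OPENING is the opening, from -1 (shut) to 1 (fully open), set as the call begins (- or left out, the last holds). The fingers move at their own pace and stop on an object; FORCE is the grip in N (left out, the last holds). Time passes only in rows, so rows that repeat a pose let the fingers close, or fill a call up. It gives the time, the measured TCP pose, the force, the opening and the grip force at its end, in the units of the state.
- arm.get_obs(): the state, without advancing time (a new reading comes with each control period).
- imaging.read_camera(name): name is "scene" or "top"; returns a dict with "color" (384x512x3 uint8, red, green, blue), "fx", "fy", "cx", "cy" (pixels), "dist_coeffs" ([k1, k2, p1, p2, k3] as OpenCV has them; the pictures are not rectified), "R" (3x3) and "t" (3): a world point X has camera coordinates R X + t. Camera axes: x right, y down, z forward; pixel columns grow to the right and rows downward; lengths in m; the calibration is good to about 2 mm. A picture is of the moment at which its call begins. There is no depth.
- arm.job_done(): hands the job in; it is judged then, once.
Trained networks look in a picture, given as the dict that the camera call returned (one of the last four; its "shot" number tells which), for a name from the list of things; names that differ only in an ending like _2 or _b are one class to them, and where a whole thing is asked for, a point or a joint stands for the part that bears it (a point fixed in the world has none). Each returns a list of dicts, best first, with "p" (0 to 1); they miss things now and then, are a little off and sometimes report something else, mostly with a low value. They report only what shows in the picture. A call takes as long as a camera call.
- imaging.spot_in(picture, name): "at" ([x, y, z] in m, in the coordinates of the camera as it stood for that picture, good to about 4 mm: the middle of the surface that is visible of it).
- imaging.masks_of(picture, name): "region" (384x512 bool, what is visible of it).
The state is a dict: "time": time; "joints": joint angles; "dq": joint speeds; "tau": joint torques, N m; "tcp_pos": TCP position; "eef_rot": TCP orientation; "contact_force": force on the tool from outside, world axes, zero at the start; "moment": the same for the moment, N m; "grip_width": finger opening in m; "finger_force": force on a finger pad.
Only numpy, scipy, OpenCV 4.12 (cv2) and the standard library are available. Lean on these libraries where they do the work, as an engineer would, in place of code of your own. Each camera call takes 0.05 s, during which the arm holds its last target. There are 200 camera calls.

## Working session

There is one attempt and no reset: what is moved stays moved. The work goes in short steps, Python scripts to look and compute and a shell command to move; the robot and the scene stay as the last step left them, time stands still between calls to the robot, and variables do not carry over. Pictures are saved under pics/ and viewed, at most 10 in all, crops included, and the job is handed in when it is done.

```bash
mkdir -p pics; ls; cat > h.py <<'E'
import numpy as np, cv2
from cell import arm, imaging
def shot(n,f=None):
    p=imaging.read_camera(n)
    if f: cv2.imwrite(f,p["color"][:,:,::-1])
    return p
def w(p,a): return np.array(p["R"]).T@(np.array(a)-np.array(p["t"]))
def K(p): return np.array([[p["fx"],0,p["cx"]],[0,p["fy"],p["cy"]],[0,0,1]])
def proj(p,X):
    return cv2.projectPoints(np.atleast_2d(np.array(X,float)),cv2.Rodrigues(np.array(p["R"]))[0],np.array(p["t"],float),K(p),np.array(p["dist_coeffs"],float))[0][:,0]
def ray(p,uv,z):
    n=cv2.undistortPoints(np.array(uv,float).reshape(-1,1,2),K(p),np.array(p["dist_coeffs"],float))[:,0]
    R=np.array(p["R"]);c=-R.T@np.array(p["t"]);d=np.c_[n,np.ones(len(n))]@R
    return c+d*((np.array(z)-c[2])/d[:,2])[:,None]
E
python3 - <<'E'
from h import *
np.set_printoptions(precision=3,suppress=True)
o=arm.get_obs();print(o["tcp_pos"],o["eef_rot"],o["contact_force"],o["grip_width"])
for c in("scene","top"):
    p=shot(c,f"pics/{c}0.png")
    print(c,"cam",-np.array(p["R"]).T@p["t"])
    for n in("case","lid","lid_edge","latch_a","latch_a_tip","spray_can","dolly","hammer"):
        for d in imaging.spot_in(p,n)[:3]: print(n,round(d["p"],2),w(p,d["at"]),proj(p,w(p,d["at"]))[0])
E
```

```text
pics
[ 0.113 -0.486  0.23 ] [ 0.993  0.114 -0.    -0.001] [ 0.441 -0.124 -1.007] 0.08535977098473974
scene cam [ 0.946 -0.663  0.614]
case 0.85 [0.595 0.068 0.054] [281.644 199.64 ]
lid 0.78 [0.59  0.084 0.151] [285.911 158.582]
lid_edge 0.78 [0.59  0.088 0.155] [287.023 155.902]
latch_a 0.88 [0.655 0.099 0.262] [321.923 115.672]
latch_a 0.82 [0.503 0.088 0.261] [253.748 101.244]
spray_can 0.71 [ 0.546 -0.29   0.1  ] [156.193 270.209]
dolly 0.92 [ 0.681 -0.236  0.031] [241.571 310.818]
hammer 0.74 [0.736 0.22  0.024] [361.928 197.677]
top cam [0.413 0.006 0.981]
case 0.94 [0.587 0.001 0.034] [263.442 187.7  ]
case 0.15 [0.643 0.222 0.023] [179.643 170.089]
lid 0.7 [0.578 0.084 0.167] [226.171 181.614]
lid_edge 0.55 [0.58  0.086 0.169] [225.326 180.926]
latch_a 0.59 [0.651 0.094 0.272] [215.627 135.436]
latch_a 0.55 [0.502 0.088 0.274] [219.364 209.64 ]
latch_a_tip 0.65 [0.5   0.089 0.272] [219.017 210.798]
spray_can 0.63 [ 0.524 -0.268  0.142] [381.495 202.796]
dolly 0.77 [ 0.661 -0.22   0.046] [347.781 156.036]
```

View pics/scene0.png

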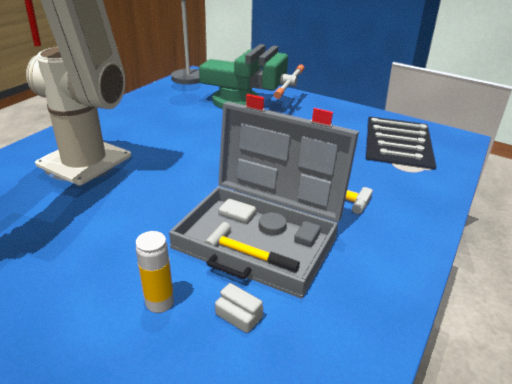

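View pics/top0.png

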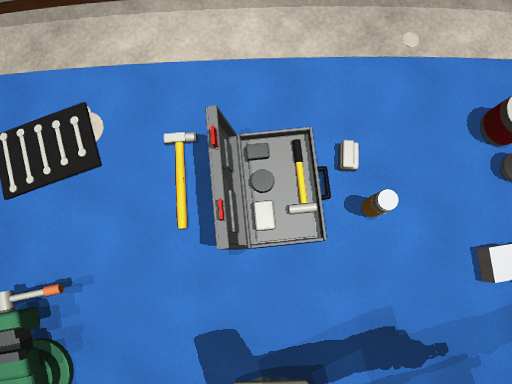

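The scene view shows the case open with its lid leaning back at (285,160), red tabs at (255,102) and (321,116), can at (155,270), dolly at (240,308) and the hammer behind. In the top view the front and handle face right, i.e. world -y, at (324,182). I'll zoom in to read corners.

```bash
python3 - <<'E'
from h import *
a=cv2.imread("pics/scene0.png")[90:300,160:370];b=cv2.imread("pics/top0.png")[90:260,190:345]
a=cv2.resize(a,None,fx=1.9*1,fy=1.9,interpolation=cv2.INTER_CUBIC)
b=cv2.resize(b,None,fx=2.5,fy=2.5,interpolation=cv2.INTER_CUBIC)
H=max(a.shape[0],b.shape[0]);c=np.zeros((H,a.shape[1]+b.shape[1],3),np.uint8)
c[:a.shape[0],:a.shape[1]]=a;c[:b.shape[0],a.shape[1]:]=b;print(c.shape,a.shape)
cv2.imwrite("pics/crop.png",c)
E
```

```text
(425, 787, 3) (399, 399, 3)
```

View pics/crop.png

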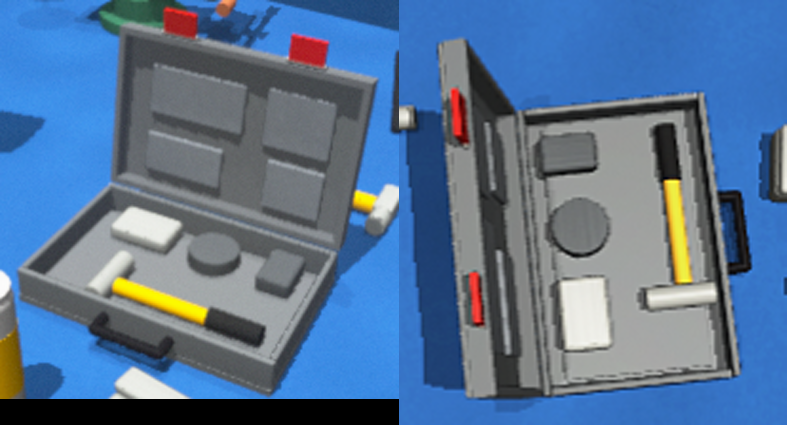

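The crop shows rim, lid and latch corners clearly. Next I fit the case pose and lid angle to them.

```bash
cat >> h.py <<'E'
def C2W(q,P):
    x,y,a=q[:3];P=np.atleast_2d(P);c,s=np.cos(a),np.sin(a)
    return np.c_[x+c*P[:,0]-s*P[:,1],y+s*P[:,0]+c*P[:,1],P[:,2]]
def lidp(th,X,r,n): return [X,.1-r*np.cos(th)+n*np.sin(th),.045+r*np.sin(th)+n*np.cos(th)]
E
python3 - <<'E'
from h import *
from scipy.optimize import least_squares
np.set_printoptions(precision=3,suppress=True)
p=shot("scene");t=shot("top")
S=lambda u,v:(u/1.9+160,v/1.9+90); T=lambda u,v:((u-399)/2.5+190,v/2.5+90)
s_uv=[S(20,268),S(275,352),S(270,392),S(22,300),S(121,29),S(373,80)]
t_uv=[T(702,95),T(738,375),T(440,42),T(464,40),T(468,395),T(494,396)]
def f(q):
    th=q[3];L=lambda x,n:lidp(th,x,.2,n)
    a=proj(p,C2W(q,[[-.15,-.1,.045],[.15,-.1,.045],[.15,-.1,0],[-.15,-.1,0],L(-.15,0),L(.15,0)]))
    b=proj(t,C2W(q,[[.15,-.1,.045],[-.15,-.1,.045],L(.15,.025),L(.15,0),L(-.15,.025),L(-.15,0)]))
    return np.r_[(a-s_uv),(b-t_uv)].ravel()
r=least_squares(f,[.58,0,.05,1.8],loss="soft_l1");print(r.x,f(r.x).reshape(-1,2).round(1).tolist())
q=r.x
for n,P in dict(front=[0,-.1,.045],back=[0,.1,0],edge=lidp(q[3],0,.2,.025),la=lidp(q[3],-.075,.214,.006),lb=lidp(q[3],.075,.214,.006)).items(): print(n,C2W(q,P)[0])
# can label/top: top centre at z=.15, dolly top
print("can",imaging.spot_in(t,"spray_can")[:1])
E
```

```text
[ 0.589 -0.037  0.077  1.682] [[-1.6, -0.6], [0.0, 5.1], [0.4, 1.1], [-0.8, -0.9], [-1.9, -1.7], [-0.9, 1.8], [-1.7, -2.0], [-1.0, -0.1], [-1.9, -0.5], [0.0, -1.5], [-1.1, 1.2], [0.9, -0.6]]
front [ 0.597 -0.136  0.045]
back [0.581 0.063 0.   ]
edge [0.578 0.11  0.241]
la [0.504 0.087 0.257]
lb [0.654 0.098 0.257]
can [{'at': [0.2746, 0.016, 0.8436], 'p': 0.96}]
```

```bash
cat >> h.py <<'E'
def to(X,yaw):
    from scipy.spatial.transform import Rotation as R
    o=arm.get_obs();r=R.from_quat(o["eef_rot"]).as_matrix()
    y0=np.arctan2(r[1,0],r[0,0])
    return np.round(np.r_[r.T@(np.array(X)-o["tcp_pos"])/.04,-np.degrees(yaw-y0)/8],2)
E
python3 -m jog '0 0 -1.2 0;0 0 -2.4 .3;0 0 -3.5 .6;.9 -.79 -3.5 1.09;1.8 -1.58 -3.5 1.09;2.7 -2.37 -3.5 1.09;3.6 -3.16 -3.5 1.09;4.5 -3.95 -3.5 1.09;5.4 -4.74 -3.5 1.09;6.3 -5.53 -3.5 1.09' -1 40
python3 - <<'E'
from h import *
print(to([.574,.16,.37],.077))
E
```

```text
time: 2.05
tcp_pos: [0.3093, -0.2127, 0.3716]
eef_rot: [0.999, 0.038, 0.0, 0.0]
contact_force: [1.0, 0.5, -0.5]
grip_width: -0.0002
finger_force: 0.0
[ 7.31 -8.79  0.04 -0.01]
```

```bash
python3 -m jog '.74 -.88 0 0;1.48 -1.76 0 0;2.22 -2.64 0 0;2.96 -3.52 0 0;3.7 -4.4 0 0;4.44 -5.28 0 0;5.18 -6.16 0 0;5.92 -7.04 0 0;6.66 -7.92 0 0;7.3 -8.8 0 0'
python3 - <<'E'
from h import *
p=shot("scene","pics/s1.png");shot("top","pics/t1.png")
a=cv2.imread("pics/s1.png")[0:300,100:450];b=cv2.imread("pics/t1.png")[90:290,100:350]
cv2.imwrite("pics/c1.png",np.hstack([cv2.resize(a,(420,360)),cv2.resize(b,(380,304+56))]))
print(to([.574,.16,.21],.077))
E
```

```text
time: 3.05
tcp_pos: [0.5691, 0.089, 0.3707]
eef_rot: [0.997, 0.07, -0.002, -0.015]
contact_force: [0.2, -0.1, 0.1]
grip_width: 0.0002
finger_force: 0.0
[ 0.36 -1.62  4.03  0.45]
```

View pics/c1.png

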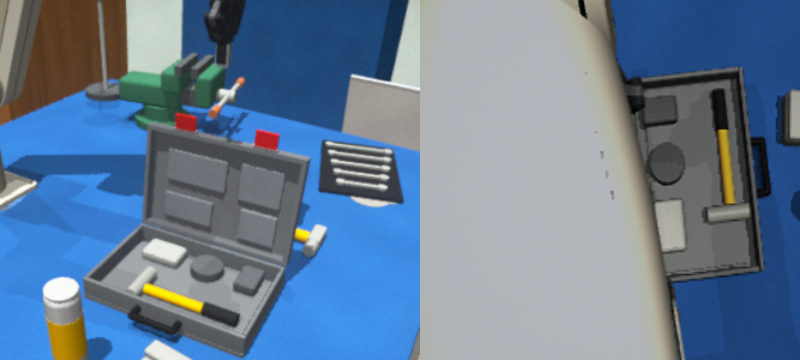

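The picture shows the shut fingers above the lid and about midway between the tabs. It stopped about 70 mm short in y, so I finish that move and then descend behind the lid.

```bash
python3 -m jog '.1 -.6 0 .2;.2 -1.2 0 .45;.36 -1.65 0 .45;.36 -1.65 0 .45;.36 -1.65 .7 .45;.36 -1.65 1.5 .45;.36 -1.65 2.3 .45;.36 -1.65 3.1 .45;.36 -1.65 3.7 .45;.36 -1.65 4 .45'
python3 - <<'E'
from h import *
print(to([.574,.16,.21],.077))
E
```

```text
time: 4.15
tcp_pos: [0.5797, 0.1177, 0.236]
eef_rot: [0.996, 0.077, 0.004, -0.047]
contact_force: [-43.9, 28.4, 119.3]
grip_width: 0.0003
finger_force: 61.4
[ 0.01 -1.    0.75  0.55]
```

```bash
python3 -m jog '0 0 -.5 0;0 0 -1 0;0 0 -1.5 0;0 0 -1.5 0;0 0 -1.5 0;0 0 -1.5 0;0 0 -1.5 0;0 0 -1.5 0;0 0 -1.5 0;0 0 -1.5 0'
python3 - <<'E'
from h import *
o=arm.get_obs();print({k:np.round(v,3) for k,v in o.items()})
p=shot("scene","pics/s2.png");print(to([.574,.16,.21],.077))
for n in("latch_a","hammer","case"):
    for d in imaging.spot_in(p,n)[:2]: print(n,round(d["p"],2),w(p,d["at"]))
E
```

```text
time: 5.15
tcp_pos: [0.581, 0.1025, 0.2766]
eef_rot: [0.997, 0.074, -0.005, -0.033]
contact_force: [0.2, 0.3, 0.5]
grip_width: -0.0001
finger_force: 0.0
{'time': np.float64(5.15), 'joints': array([0.141, 0.418, 0.37 , 1.528, 0.066, 3.134]), 'dq': array([-0.   , -0.002,  0.004,  0.002, -0.001, -0.001]), 'tau': array([ 0.0000e+00, -4.6091e+01,  2.5755e+01,  3.9000e-02,  2.1300e-01,
        0.0000e+00]), 'tcp_pos': array([0.581, 0.103, 0.277]), 'eef_rot': array([ 0.997,  0.074, -0.005, -0.033]), 'contact_force': array([0.235, 0.268, 0.478]), 'moment': array([-0.064, -0.056, -0.033]), 'finger_force': np.float64(0.0), 'grip_width': np.float64(-0.0)}
[ 0.05 -1.33  1.76  0.51]
latch_a 0.77 [0.50561635 0.10607762 0.25493689]
latch_a 0.76 [0.65187626 0.11746988 0.25990335]
hammer 0.66 [0.73456366 0.21951778 0.02442615]
case 0.6 [0.59423986 0.07086363 0.05167748]
```

View pics/s2.png

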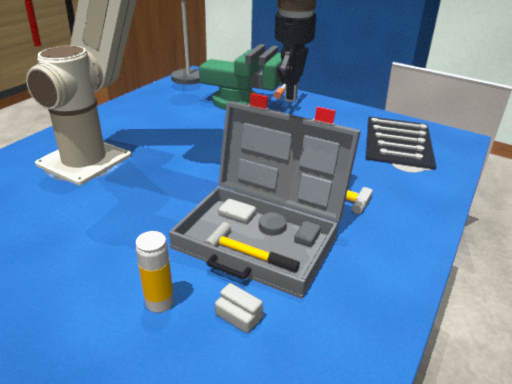

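The wrist's last joint had run to its limit, which stopped the y move and let the fingers come down on the lid edge. The lid now leans back a bit more, at about 1.77 rad. I rise and yaw 90° to use a better wrist configuration.

```bash
python3 -m jog '0 0 -1 -1;0 0 -2 -2.1;0 0 -2.3 -3.2;0 -.3 -2.3 -4.3;0 -.7 -2.3 -5.3;0 -1 -2.3 -6.4;0 -1.4 -2.3 -7.5;0 -1.4 -2.3 -8.5;0 -1.4 -2.3 -9.6;0 -1.4 -2.3 -10.7'
python3 - <<'E'
from h import *
o=arm.get_obs();print(o["joints"].round(3));p=shot("scene")
print(to([.574,.167,.37],.077+np.pi/2))
E
```

```text
time: 6.35
tcp_pos: [0.574, 0.1522, 0.3725]
eef_rot: [0.681, 0.731, 0.019, -0.027]
contact_force: [-0.0, -0.6, -0.6]
grip_width: -0.0002
finger_force: 0.0
[0.225 0.445 0.658 1.783 0.066 1.725]
[ 0.37  0.03  0.09 -0.02]
```

```bash
python3 -m jog '.4 0 0 0;.4 0 0 0;.4 0 .4 0;.4 0 .9 0;.4 0 1.5 0;.4 0 2 0;.4 0 2.4 0;.4 0 2.4 0;.4 0 2.4 0;.4 0 2.4 0'
python3 - <<'E'
from h import *
o=arm.get_obs();print(o["joints"].round(3))
print(to([.574,.167,.212],.077+np.pi/2))
E
```

```text
time: 7.4
tcp_pos: [0.5723, 0.1743, 0.279]
eef_rot: [0.684, 0.729, 0.02, -0.027]
contact_force: [-0.0, -0.5, 0.1]
grip_width: -0.0001
finger_force: 0.0
[0.262 0.427 0.39  1.528 0.066 1.769]
[-0.29  0.04  1.66 -0.09]
```

```bash
python3 -m jog '0 .04 .5 0;0 .04 1 0;0 .04 1.55 0;-.3 .04 1.55 0;-.6 .04 1.55 0;-.9 .04 1.55 0;-1.2 .04 1.55 0;-1.5 .04 1.55 0;-1.7 .04 1.55 0;-1.9 .04 1.55 0'
python3 - <<'E'
from h import *
o=arm.get_obs();print(o["contact_force"])
print(to([.58,.069,.222],.077+np.pi/2))
print(to([.58,.034,.217],.077+np.pi/2))
print(to([.58,.0,.206],.077+np.pi/2))
E
```

```text
time: 8.4
tcp_pos: [0.5789, 0.1029, 0.2138]
eef_rot: [0.683, 0.729, 0.022, -0.026]
contact_force: [0.4, 5.1, 4.6]
grip_width: -0.0001
finger_force: 2.7
[0.41207356 5.10907582 4.58048447]
[-0.83 -0.03 -0.26 -0.09]
[-1.71 -0.08 -0.2  -0.09]
[-2.58 -0.14  0.02 -0.09]
```

```bash
python3 -m jog '-.3 -.02 0 0;-.65 -.03 -.03 0;-1 -.05 -.04 0;-1.35 -.07 -.04 0;-1.65 -.08 -.03 0;-1.98 -.1 .04 0;-2.3 -.12 .12 0;-2.6 -.14 .23 0;-2.9 -.15 .39 0;-3.2 -.16 .56 0'
python3 - <<'E'
from h import *
p=shot("scene","pics/s3.png")
for n in("latch_a","case"):
    for d in imaging.spot_in(p,n)[:2]: print(n,round(d["p"],2),w(p,d["at"]))
for y,z in((-.05,.158),(-.070,.131),(-.085,.101),(-.093,.07)): print(to([.585,y,z],.077+np.pi/2))
E
```

```text
time: 9.4
tcp_pos: [0.5786, -0.0253, 0.1797]
eef_rot: [0.684, 0.729, 0.019, -0.027]
contact_force: [2.3, 0.9, 2.9]
grip_width: -0.0
finger_force: 1.7
latch_a 0.64 [ 0.66750878 -0.08640874  0.21839643]
case 0.66 [ 0.60211948 -0.04526825  0.03866867]
[-0.66  0.17  0.46 -0.11]
[-1.2   0.15  1.1  -0.11]
[-1.62  0.14  1.83 -0.11]
[-1.87  0.14  2.59 -0.11]
```

View pics/s3.png

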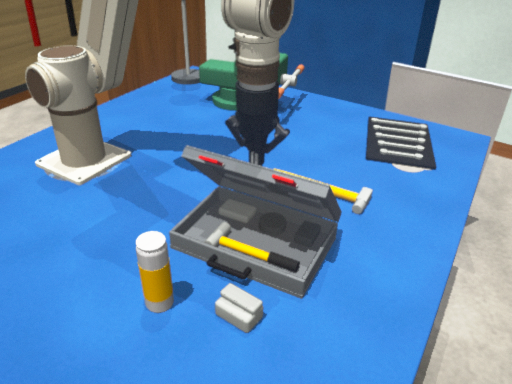

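The picture shows the lid about half closed with the fingers on its outer face and the case not moved. I continue along the arc.

```bash
python3 -m jog '-.25 .05 .13 0;-.46 .1 .3 0;-.66 .15 .46 0;-.85 .15 .67 0;-1.05 .15 .9 0;-1.2 .15 1.13 0;-1.36 .15 1.4 0;-1.5 .15 1.67 0;-1.62 .15 1.9 0;-1.72 .15 2.15 0'
python3 - <<'E'
from h import *
print(to([.585,-.093,.069],.077+np.pi/2))
E
```

```text
time: 10.55
tcp_pos: [0.5885, -0.0869, 0.089]
eef_rot: [0.684, 0.729, 0.019, -0.027]
contact_force: [2.0, 0.3, 1.8]
grip_width: 0.0001
finger_force: 1.1
[-0.18 -0.09  0.49 -0.09]
```

```bash
python3 -m jog '-.08 0 .15 0;-.13 0 .3 0;-.15 0 .4 0;-.15 0 .48 0;-.15 0 .52 0;-.15 0 .55 0;-.15 0 .55 0;-.15 0 .55 0;-.15 0 .55 0;-.15 0 .55 0'
```

```text
time: 11.55
tcp_pos: [0.5878, -0.0916, 0.0702]
eef_rot: [0.684, 0.729, 0.019, -0.026]
contact_force: [-5.3, -0.9, 14.9]
grip_width: -0.0002
finger_force: 7.4
```

Lid shut, with a firm 15 N stop at z = 70 mm. I raise the tool and check where the tabs are.

```bash
python3 -m jog '0 0 -.5 0;0 0 -1.2 0;0 0 -2.2 0;0 0 -3 0;.5 0 -3.5 0;1 0 -3.5 0;1.5 0 -3.5 0;2 0 -3.5 0;2.5 0 -3.5 0;3 0 -3.5 0'
python3 - <<'E'
from h import *
np.set_printoptions(precision=3,suppress=True)
p=shot("scene","pics/s4.png");t=shot("top","pics/t4.png")
for P in(p,t):
  for n in("latch_a","latch_a_tip","case","lid_edge","dolly","spray_can"):
    for d in imaging.spot_in(P,n)[:2]: print(n,round(d["p"],2),w(P,d["at"]))
q=[.589,-.037,.077]
for nm,x in(("a",-.075),("b",.075)):
  W=C2W(q,[x,-.126,.09])[0];print(nm,W,to(W,.077+np.pi/2))
L=C2W(q,[[-.15,-.1,.07],[.15,-.1,.07],[-.055,-.131,.051],[-.095,-.131,.051],[.055,-.131,.051],[.095,-.131,.051]])
def draw(P,f):
    im=cv2.imread(f)
    for u in proj(P,L): cv2.circle(im,tuple(int(k) for k in u.round()),1,(0,255,0),-1)
    return im
a=draw(p,"pics/s4.png")[150:330,130:350];b=draw(t,"pics/t4.png")[90:270,190:410]
cv2.imwrite("pics/c4.png",cv2.resize(np.hstack([a,b]),(800,327),interpolation=cv2.INTER_CUBIC))
E
```

```text
time: 12.55
tcp_pos: [0.5817, 0.0201, 0.2147]
eef_rot: [0.684, 0.729, 0.018, -0.027]
contact_force: [-0.1, -0.9, -0.3]
grip_width: -0.0001
finger_force: 0.0
latch_a 0.64 [ 0.671 -0.152  0.057]
latch_a 0.61 [ 0.524 -0.161  0.054]
latch_a_tip 0.2 [ 0.674 -0.151  0.059]
case 0.94 [ 0.611 -0.084  0.072]
lid_edge 0.58 [ 0.608 -0.074  0.074]
dolly 0.85 [ 0.679 -0.237  0.034]
spray_can 0.96 [ 0.545 -0.287  0.098]
latch_a 0.7 [ 0.67  -0.153  0.057]
latch_a_tip 0.51 [ 0.521 -0.163  0.052]
case 0.78 [ 0.637 -0.16   0.047]
case 0.64 [ 0.523 -0.166  0.051]
lid_edge 0.8 [ 0.664 -0.149  0.054]
dolly 0.63 [ 0.667 -0.22   0.044]
dolly 0.36 [ 0.526 -0.164  0.05 ]
spray_can 0.72 [ 0.529 -0.271  0.143]
a [ 0.524 -0.168  0.09 ] [-4.78 -1.73  2.83 -0.1 ]
b [ 0.673 -0.157  0.09 ] [-4.73  2.02  2.8  -0.1 ]
```

View pics/c4.png

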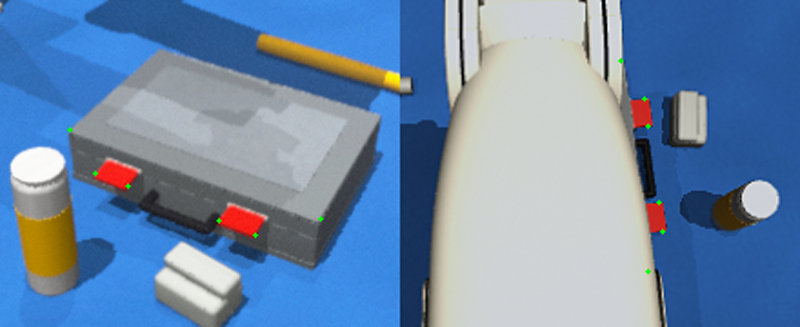

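The projected tab corners fall on the red tabs at crop (115,175) and (240,220), and the lid is shut. I start with tab b, next to the dolly.

```bash
python3 -m jog '-.9 .4 .2 0;-1.8 .8 .4 0;-2.7 1.2 .4 0;-3.6 1.6 .4 0;-4.4 1.9 .4 0;-4.7 2.02 .7 -.1;-4.7 2.02 1.4 -.1;-4.7 2.02 2 -.1;-4.7 2.02 2.5 -.1;-4.7 2.02 2.5 -.1'
python3 - <<'E'
from h import *
arm.get_obs()
q=[.589,-.037,.077]
for y,z in((-.125,.06),(-.125,.03),(-.125,.023),(-.116,.022)): print(to(C2W(q,[.075,y,z])[0],.077+np.pi/2))
E
```

```text
time: 14.25
tcp_pos: [0.6706, -0.1548, 0.0975]
eef_rot: [0.678, 0.734, 0.017, -0.031]
contact_force: [-0.2, 0.2, -0.3]
grip_width: -0.0004
finger_force: 0.0
[-0.1   0.08  0.93  0.01]
[-0.15  0.1   1.68  0.01]
[-0.16  0.1   1.85  0.01]
[0.06 0.1  1.9  0.01]
```

```bash
python3 -m jog '-.1 .08 .3 0;-.1 .08 .6 0;-.1 .08 .9 0;-.13 .1 1.1 0;-.14 .1 1.3 0;-.15 .1 1.5 0;-.16 .1 1.7 0;-.16 .1 1.85 0;-.16 .1 1.88 0;-.1 .1 1.88 0'
```

```text
time: 15.25
tcp_pos: [0.6764, -0.1554, 0.0261]
eef_rot: [0.679, 0.734, 0.019, -0.027]
contact_force: [1.4, -1.5, -0.1]
grip_width: 0.0002
finger_force: 0.5
```

```bash
python3 -m jog '.02 0 0 0;.04 0 0 0;.07 0 0 0;.1 0 0 0;.13 0 0 0;.15 0 0 0;.17 0 0 0;.19 0 0 0;.19 0 0 0;.19 0 0 0'
```

```text
time: 16.25
tcp_pos: [0.6766, -0.152, 0.0273]
eef_rot: [0.68, 0.733, 0.017, -0.024]
contact_force: [0.6, -10.9, -3.7]
grip_width: 0.0
finger_force: 5.5
```

```bash
python3 -m jog '-.2 0 0 0;-.5 0 0 0;-.5 0 -.6 0;-.5 0 -1.4 0;-.5 0 -2 0;-.5 -.9 -2.2 0;-.5 -1.8 -2.2 0;-.5 -2.7 -2.2 0;-.5 -3.6 -2.2 0;-.5 -3.9 -2.2 0'
python3 - <<'E'
from h import *
np.set_printoptions(precision=3,suppress=True)
p=shot("scene","pics/s5.png")
q=[.589,-.037,.077]
for y,z in((-.125,.09),(-.125,.06),(-.125,.03),(-.125,.023),(-.116,.022)): print(to(C2W(q,[-.075,y,z])[0],.077+np.pi/2))
for n in("latch_a","dolly","spray_can"):
    for d in imaging.spot_in(p,n)[:2]: print(n,round(d["p"],2),w(p,d["at"]))
cv2.imwrite("pics/c5.png",cv2.resize(cv2.imread("pics/s5.png")[130:340,110:370],(780,630*600//630),interpolation=cv2.INTER_CUBIC))
E
```

```text
time: 17.25
tcp_pos: [0.5199, -0.1849, 0.1154]
eef_rot: [0.679, 0.733, 0.019, -0.028]
contact_force: [1.5, 0.3, 0.5]
grip_width: 0.0002
finger_force: 0.0
[ 0.39  0.15  0.67 -0.  ]
[ 0.34  0.16  1.41 -0.  ]
[ 0.29  0.17  2.16 -0.  ]
[ 0.28  0.17  2.34 -0.  ]
[ 0.5   0.17  2.38 -0.  ]
latch_a 0.82 [ 0.669 -0.138  0.045]
latch_a 0.54 [ 0.524 -0.16   0.054]
dolly 0.97 [ 0.679 -0.234  0.035]
spray_can 0.76 [ 0.549 -0.289  0.099]
```

View pics/c5.png

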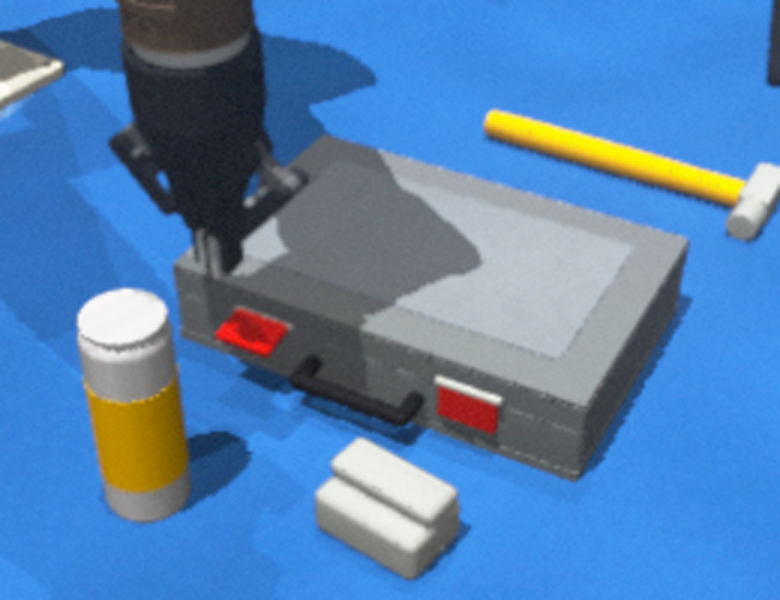

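Tab b at crop (468,402) lies flat. Tab a at (255,330) is still out and the bystanders haven't moved, so tab a gets the same pushes.

```bash
python3 -m jog '.35 .15 .3 0;.35 .15 .7 0;.35 .15 1.1 0;.34 .16 1.41 0;.31 .17 1.7 0;.29 .17 2 0;.28 .17 2.2 0;.28 .17 2.36 0;.28 .17 2.38 0;.33 .17 2.38 0'
```

```text
time: 18.45
tcp_pos: [0.5276, -0.1657, 0.0207]
eef_rot: [0.679, 0.734, 0.019, -0.027]
contact_force: [-1.0, -0.7, -1.0]
grip_width: 0.0002
finger_force: 0.4
```

```bash
python3 -m jog '.02 0 0 0;.04 0 0 0;.07 0 0 0;.1 0 0 0;.13 0 0 0;.15 0 0 0;.17 0 0 0;.19 0 0 0;.2 0 0 0;.2 0 0 0'
```

```text
time: 19.45
tcp_pos: [0.5279, -0.163, 0.0217]
eef_rot: [0.68, 0.733, 0.015, -0.023]
contact_force: [0.6, -15.2, -4.9]
grip_width: 0.0004
finger_force: 7.4
```

```bash
python3 -m jog '-.2 0 0 0;-.4 0 0 0;-.4 0 -.6 0;-.4 0 -1.5 0;-.4 0 -2.5 0;-.4 0 -3.5 0;-.4 -.8 -4 0;-.4 -1.6 -4 0;-.4 -2.4 -4 0;-.4 -3.2 -4 0'
python3 - <<'E'
from h import *
np.set_printoptions(precision=3,suppress=True)
p=shot("scene","pics/s6.png")
for n in("latch_a","case","dolly","spray_can","hammer"):
    for d in imaging.spot_in(p,n)[:2]: print(n,round(d["p"],2),w(p,d["at"]))
cv2.imwrite("pics/c6.png",cv2.resize(cv2.imread("pics/s6.png")[130:340,110:370],(780,600),interpolation=cv2.INTER_CUBIC))
E
```

```text
time: 20.45
tcp_pos: [0.4022, -0.1933, 0.1816]
eef_rot: [0.678, 0.734, 0.02, -0.027]
contact_force: [-0.2, -0.2, -0.9]
grip_width: 0.0002
finger_force: 0.0
latch_a 0.64 [ 0.672 -0.139  0.045]
latch_a 0.51 [ 0.521 -0.151  0.044]
case 0.57 [ 0.614 -0.086  0.07 ]
dolly 0.69 [ 0.676 -0.238  0.034]
spray_can 0.6 [ 0.546 -0.29   0.1  ]
hammer 0.91 [0.655 0.218 0.02 ]
```

View pics/c6.png

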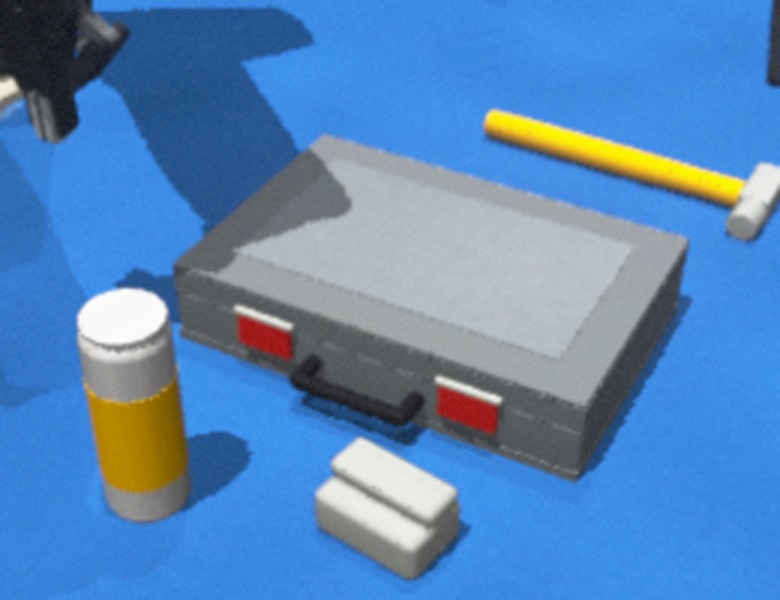

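The picture shows both tabs flat at (265,335) and (468,402), the lid seated, and the can, dolly and hammer undisturbed. Handing in.

```bash
python3 -c "
from cell import arm
print(arm.job_done())"
```

```text
the job is handed in; nothing more can be done
None
```

The lid is shut and both red tabs are flat, with the can, dolly and hammer undisturbed in the last picture, and the job is handed in with no verdict returned; early on, the fingers came down on the lid edge at a reading of 119.3 N at that call's end (limit 120 N), so a higher unseen peak could still have failed the run.

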